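# Pack a slide-top gift box of pralines

## Task

Pack the customer's gift box with every red-foil praline: slide the box's lid fully open, put in the red pralines lying about on the counter, and bring the tray over and tip it so that its pralines slide off into the box. Then push the lid fully shut, past its end ridge, and have the tray back flat on its green mat. Leave the blue praline and everything else where they are.

Things in the scene. Friction and masses are not known exactly. Their poses are not given: they have to be found in the camera images.
- gift_box: fixed pale-wood gift box with a sliding lid, 152 (own x) x 106 (own y) x 74 mm high; inside 140 x 94 mm over a 6 mm floor; origin at the centre of its underside, own z up. The lid runs in grooves under two 6 mm lips along the long sides (82 mm between them) and slides out to own -x over the low end wall, 53 mm high. Other walls 6 mm thick, 74 mm high
- box_mouth (a point): middle of the opening that the open lid leaves, 10 mm from the box's centre along own +x, at the height of the rim (74 mm above the counter)
- lid (a joint): lid travel (m) along the box's own -x: 0 = fully shut, 0.120 = fully open at its stop (it cannot come off; the opening then spans own x -0.05 to +0.07). Between 0.005 and 0.017 a bead under the lid meets a sprung brass end ridge: about 10 N forces it past, either way; elsewhere about 2 N. It stays where left. Lid underside 60 mm, top 66 mm above the counter
- lid_grip (a point): centre of the top of the lid's dark grip block, which stands on the lid's -x end, 12 mm (along the slide) x 44 mm (across) and rising 24 mm above the lid's top to 90 mm above the counter; moves with the lid; its axes are the box's
- tray: loose aluminium serving tray, 180 mm (own x) x 90 mm (own y), floor 4 mm thick, 180 g, origin at the centre of its underside, own z up. Walls 3 mm thick rising to 22 mm on both sides and across it at own x = +0.0365; the edge at own -x is open for pouring. Foil slides on it from about 26 to 36 degrees of tilt
- tray_lip (a point): middle of the tray's open pouring edge, upper face of the floor (own x = -0.090, z = 0.004)
- tray_grip (a point): grip point in the tray's black handle, own x = +0.078, z = 0.048: an upright plate 12 mm thick along the tray's x, 50 mm wide along its y, its top 62 mm above the tray's underside
- mat: fixed green mat on which the tray starts, 240 mm (own x) x 130 mm (own y) x 4 mm thick; origin at the centre of its underside
- blue: blue-foil praline with a silver band, same size as the red ones, standing on the counter; not part of the order
- candy_jar: amber jar with a brass cap, 60 mm across, 90 mm high; bystander, origin at the centre of its underside
- ribbon_spool: red ribbon spool with paper flanges, 64 mm across, 38 mm high; bystander, origin at the centre of its underside
- praline1: red-foil praline with a thin gold band, a block 26 x 26 mm and 20 mm high with rounded edges, 22 g, origin at the centre of its underside, z up as it stands at first; starts on the tray (None: absent in this run)
- praline2: red-foil praline with a thin gold band, a block 26 x 26 mm and 20 mm high with rounded edges, 22 g, origin at the centre of its underside, z up as it stands at first; starts on the tray (None: absent in this run)
- praline3: red-foil praline with a thin gold band, a block 26 x 26 mm and 20 mm high with rounded edges, 22 g, origin at the centre of its underside, z up as it stands at first; starts on the tray (None: absent in this run)
- praline4: red-foil praline with a thin gold band, a block 26 x 26 mm and 20 mm high with rounded edges, 22 g, origin at the centre of its underside, z up as it stands at first; starts on the tray (None: absent in this run)
- praline5: red-foil praline with a thin gold band, a block 26 x 26 mm and 20 mm high with rounded edges, 22 g, origin at the centre of its underside, z up as it stands at first; starts on the counter (None: absent in this run)
- praline6: red-foil praline with a thin gold band, a block 26 x 26 mm and 20 mm high with rounded edges, 22 g, origin at the centre of its underside, z up as it stands at first; starts on the counter (None: absent in this run)
- praline7: red-foil praline with a thin gold band, a block 26 x 26 mm and 20 mm high with rounded edges, 22 g, origin at the centre of its underside, z up as it stands at first; starts on the counter (None: absent in this run)
- praline8: red-foil praline with a thin gold band, a block 26 x 26 mm and 20 mm high with rounded edges, 22 g, origin at the centre of its underside, z up as it stands at first; starts on the counter (None: absent in this run)
- praline9: red-foil praline with a thin gold band, a block 26 x 26 mm and 20 mm high with rounded edges, 22 g, origin at the centre of its underside, z up as it stands at first; starts on the counter (None: absent in this run)
Things that resemble listed ones, but are neither listed nor needed, are in the scene too. There is more than one size of the gift_box; the one meant has the size given above. Leave any turquoise look-alike of the praline8 alone.

How it is judged:
On the way, in this order (a step that is already met when the one before it is completed fails the run):
1. the lid is slid open (past 100 mm of its 120 mm) (value of joint lid above 0.1 m), for 0.2 s.
2. the tray is tipped by more than 25 degrees with its pouring edge over the box's opening (within 75 mm of its middle) (angle between tray's own z axis and vertical above 0.44 rad and horizontal distance between tray_lip and box_mouth below 0.075 m), for 0.1 s.
3. every red praline is inside the box (x of praline1 in the frame of gift_box between -0.074 and 0.074 m and y of praline1 in the frame of gift_box between -0.051 and 0.051 m and z of praline1 in the frame of gift_box between 0 and 0.07 m and x of praline2 in the frame of gift_box between -0.074 and 0.074 m and y of praline2 in the frame of gift_box between -0.051 and 0.051 m and z of praline2 in the frame of gift_box between 0 and 0.07 m and x of praline3 in the frame of gift_box between -0.074 and 0.074 m and y of praline3 in the frame of gift_box between -0.051 and 0.051 m and z of praline3 in the frame of gift_box between 0 and 0.07 m and x of praline4 in the frame of gift_box between -0.074 and 0.074 m and y of praline4 in the frame of gift_box between -0.051 and 0.051 m and z of praline4 in the frame of gift_box between 0 and 0.07 m and x of praline5 in the frame of gift_box between -0.074 and 0.074 m and y of praline5 in the frame of gift_box between -0.051 and 0.051 m and z of praline5 in the frame of gift_box between 0 and 0.07 m and x of praline6 in the frame of gift_box between -0.074 and 0.074 m and y of praline6 in the frame of gift_box between -0.051 and 0.051 m and z of praline6 in the frame of gift_box between 0 and 0.07 m and x of praline7 in the frame of gift_box between -0.074 and 0.074 m and y of praline7 in the frame of gift_box between -0.051 and 0.051 m and z of praline7 in the frame of gift_box between 0 and 0.07 m and x of praline8 in the frame of gift_box between -0.074 and 0.074 m and y of praline8 in the frame of gift_box between -0.051 and 0.051 m and z of praline8 in the frame of gift_box between 0 and 0.07 m and x of praline9 in the frame of gift_box between -0.074 and 0.074 m and y of praline9 in the frame of gift_box between -0.051 and 0.051 m and z of praline9 in the frame of gift_box between 0 and 0.07 m), for 0.3 s.
4. the lid is shut, past the ridge (value of joint lid below 0.005 m), for 0.2 s.
At the end, for the whole second after the job is handed in: Every red praline present lies inside the box, the lid is within 5 mm of fully shut (past the ridge), the tray rests flat on its mat with its centre within 40 mm of the mat's, and the blue praline, jar and spool are within 30 mm of where they started (all of step 3 and value of joint lid below 0.005 m and horizontal distance between tray and mat below 0.04 m and angle between tray's own z axis and vertical below 0.06 rad and height (world z) of tray below 0.009 m and linear speed of tray below 0.02 m/s and distance of each of blue, candy_jar, ribbon_spool from where it was at the start of the episode below 0.03 m); the robot touches nothing.
It fails at once if the blue praline, the jar or the ribbon spool is moved more than 40 mm (distance of any of blue, candy_jar, ribbon_spool from where it was at the start of the episode above 0.04 m).
Of praline1, praline2, praline3, praline4 only 2 to 4 are there at a start; the rules pass over those that are not, and their reading is None.
Of praline5, praline6, praline7, praline8, praline9 only 3 to 5 are there at a start; the rules pass over those that are not, and their reading is None.
At some moment in a run one of praline5, praline6, praline7, praline8, praline9 may be knocked a few centimetres aside while the robot is not near it.
It also fails if it takes over 210 s, if anything falls off the work surface, if the arm or the gripper's body presses on something with over 40 N, if the wrist force passes 120 N, or if a joint passes its speed limit or range.

## Robot

A 6-joint arm with a two-finger parallel gripper is mounted at the origin on the work surface. World frame = base frame: x ahead of the robot, y to its left, z up, the work surface at z = 0. Lengths are in m, angles in rad, forces in N, time in s.
With the tool pointing down it reaches from about 0.375 to 0.925 m from the base axis. Payload 5.7 kg.
Tool frame: the origin (TCP) lies midway between the tips of the shut fingers; the grasp point (between the pads) lies 19 mm behind it; z points along the fingers, y is the line along which they close (so a half turn about z gives the same grasp; the last joint's range is limited). The gripper opens to 88 mm and grips with 3 to 60 N. Pads are 20 mm wide; open, the fingers measure 115 mm over their backs; the gripper's body (75 mm by 178 mm) begins 61 mm behind the grasp point.
Start: joints at [-1.333, 0.359, 1.51, -0, 1.272, -0.115], TCP at [0.207, -0.563, 0.223] pointing down, gripper open.
Joint ranges: [-2.97, 2.97], [-1.01, 2.36], [0.21, 2.38], [-0.96, 4.11], [0.2, 2.71], [-2.98, 2.98]. Speed limits (rad/s): [2.39, 2.39, 3.14, 3.14, 3.14, 3.14].

## Interface

Orientations are given as [roll, pitch, yaw] about the fixed x, y, z axes, in that order (R = Rz(yaw) Ry(pitch) Rx(roll)).
In Python, from station import env gives the robot as it stands.
- The arm moves only by the tool servo_tool, never from a script. Its argument "plan" is one flat list of numbers, 6 for each row, row after row: the shift along the world's x, y, z in mm, then the turn, a rotation vector about the world's x, y, z in degrees. In form: [tx, ty, tz, wx, wy, wz, tx, ty, tz, wx, wy, wz, ...]. A call has 1 to 5 rows; each row is the pose to reach, as a shift and turn from the pose commanded when the call began; what a row does not reach only later rows make up. A row lasts 1/8 s, in which the tool goes at most 62.5 mm and 10.7 degrees, less where a joint would pass 70% of its speed; a pose out of reach is approached as far as the arm can. A call with a gripper value outside its range is refused whole. "jaw" is the finger opening in mm, from 0 to 87.8, set as the call begins (left out, the last holds). The fingers move at their own pace and stop on an object; the grip force is fixed at half the most. Time passes only in rows, so rows that repeat a pose let the fingers close. It gives the time, the measured TCP pose, the force, the opening and the grip force at its end, in the units of the state.
- env.read_state(): the state, without advancing time (a new reading comes with each control period).
- env.get_image(name): name is "scene" or "side" or "wrist"; returns a dict with "frame" (400x640x3 uint8, red, green, blue), "depth" (400x640 float32, m along the optical axis (not along the pixel's ray), 0 where there is no reading), "camera_matrix" (3x3 intrinsics, pixels), "T" (4x4, takes a point from camera to world coordinates); the wrist camera has in their place "T_tool_cam" (4x4, takes a point from camera to tool coordinates, whose origin is the TCP and whose axes are the flange's). Camera axes: x right, y down, z forward; pixel columns grow to the right and rows downward; lengths in m; the calibration is good to about 2 mm. The wrist camera is an equidistant fisheye: a pixel r from the principal point sees the ray r / f radians off the axis. A picture is of the moment at which its call begins: read the wrist's pose just before it.
- env.sign_off(): hands the job in; it is judged then, once.
Trained networks look in a picture, given as the dict that the camera call returned (one of the last four; its "shot" number tells which), for a name from the list of things; names that differ only in an ending like _2 or _b are one class to them, and where a whole thing is asked for, a point or a joint stands for the part that bears it (a point fixed in the world has none). Each returns a list of dicts, best first, with "confidence" (0 to 1); they miss things now and then, are a little off and sometimes report something else, mostly with a low value. They report only what shows in the picture. A call takes as long as a camera call. They do not tell look-alikes from the thing itself.
- env.search_frame(picture, query): "bbox" ([left, top, right, bottom] in pixels, round what is visible of it).
- env.masks_of(picture, query): "mask" (400x640 bool, what is visible of it) and "bbox" ([left, top, right, bottom] in pixels, round what is visible of it).
- env.landmark_of(picture, query): "uv" ([column, row] in pixels: a listed point, or the origin of a listed thing).
The state is a dict: "t": time; "qpos": joint angles; "qd": joint speeds; "joint_efforts": joint torques, N m; "eef_pos": TCP position; "tcp_rot": TCP orientation; "force": force on the tool from outside, world axes, zero at the start; "ft_torque": the same for the moment, N m; "width": finger opening in m; "finger_force": force on a finger pad.
Only numpy, scipy, OpenCV 4.12 (cv2) and the standard library are available. Lean on these libraries where they do the work, as an engineer would, in place of code of your own. Each camera call takes 0.05 s, during which the arm holds its last target. There are 200 camera calls.

## Working session

There is one attempt and no reset: what is moved stays moved. The work goes in short steps, Python scripts to look and compute and a tool call to move; the robot and the scene stay as the last step left them, time stands still between calls to the robot, and variables do not carry over. Pictures are saved under pics/ and viewed, at most 14 in all, crops included, and the job is handed in when it is done.

Besides the shell and the picture viewer there is one more tool, called after "Request:" as name(argument=value, ...) on one line, values as JSON. servo_tool: Moves the arm, as the interface text tells. Its arguments: {"type":"object","properties":{"plan":{"type":"array"},"jaw":{"type":"number"}},"required":["plan"]}

```bash
ls; mkdir -p pics; cat > h.py <<'E'
import numpy as np, cv2
from station import env
def P(p,u,v,z=None):
    """pixel -> world via depth (or plane z)"""
    K=p["camera_matrix"];T=p["T"]
    r=np.array([(u-K[0,2])/K[0,0],(v-K[1,2])/K[1,1],1.])
    if z is None:
        d=p["depth"][int(round(v)),int(round(u))]; c=r*d
        return T[:3,:3]@c+T[:3,3]
    w=T[:3,:3]@r; s=(z-T[2,3])/w[2]; return T[:3,3]+s*w
def cloud(p):
    K=p["camera_matrix"];T=p["T"]; v,u=np.mgrid[:400,:640]; d=p["depth"]
    c=np.stack([(u-K[0,2])/K[0,0]*d,(v-K[1,2])/K[1,1]*d,d],-1)
    w=c@T[:3,:3].T+T[:3,3]; w[d==0]=np.nan; return w
def save(p,n): cv2.imwrite("pics/"+n,p["frame"][:,:,::-1])
E
python3 - <<'E'
from h import *
np.set_printoptions(precision=3,suppress=True)
for n in("scene","side"):
    p=env.get_image(n);save(p,n+"0.png");w=cloud(p)
    print(n,p["T"][:3,3])
    for q in("gift_box","tray","mat","praline1","blue","candy_jar","ribbon_spool"):
        for m in env.masks_of(p,q):
            pts=w[m["mask"]];pts=pts[~np.isnan(pts[:,0])]
            print(q,round(m["confidence"],2),np.round(m["bbox"]),np.median(pts,0),pts[:,2].max() if len(pts) else 0)
    for q in("box_mouth","lid_grip","tray_lip","tray_grip","gift_box","tray","mat"):
        print(q,[(round(l["confidence"],2),np.round(l["uv"])) for l in env.landmark_of(p,q)])
E
```

```text
pics
scene [ 1.356 -0.056  0.912]
gift_box 0.82 [284. 208. 346. 252.] [ 0.614 -0.054  0.065] 0.09494429978422703
gift_box 0.61 [211. 121. 280. 173.] [ 0.293 -0.273  0.084] 0.11970850480107109
gift_box 0.52 [384. 259. 410. 300.] [0.78  0.136 0.08 ] 0.09440277146966358
tray 0.68 [412. 195. 463. 259.] [0.57  0.281 0.009] 0.06995496639693821
mat 0.67 [390. 212. 481. 252.] [0.576 0.224 0.004] 0.010209017480341198
praline1 0.63 [238. 194. 251. 207.] [ 0.456 -0.26   0.017] 0.02423077551127828
praline1 0.51 [272. 192. 288. 204.] [ 0.439 -0.151  0.014] 0.024715868893692483
praline1 0.51 [221. 187. 234. 198.] [ 0.415 -0.321  0.015] 0.02213230650665232
praline1 0.44 [425. 226. 434. 239.] [0.595 0.255 0.026] 0.032215507048372394
blue 0.54 [317. 189. 322. 200.] [ 0.44  -0.041  0.018] 0.023721751110642897
candy_jar 0.63 [277. 192. 285. 203.] [ 0.443 -0.148  0.018] 0.024715868893692483
candy_jar 0.57 [382. 260. 409. 298.] [0.781 0.136 0.082] 0.09440277146966358
ribbon_spool 0.84 [234. 260. 258. 289.] [ 0.732 -0.224  0.036] 0.042906892807396346
box_mouth [(0.83, array([250., 134.])), (0.59, array([3
[... 1091 characters left out ...]
 0.02 ] 0.023277517718644947
blue 0.72 [279. 218. 290. 233.] [ 0.431 -0.05   0.019] 0.024328128808692395
candy_jar 0.69 [388. 141. 411. 179.] [0.756 0.116 0.059] 0.09350669315064097
ribbon_spool 0.6 [409. 254. 444. 292.] [ 0.716 -0.237  0.038] 0.0421478251476779
box_mouth [(0.91, array([351., 198.])), (0.72, array([325., 150.])), (0.57, array([180., 284.])), (0.33, array([344., 151.]))]
lid_grip [(0.94, array([176., 328.])), (0.82, array([353., 220.]))]
tray_lip [(0.72, array([353., 146.]))]
tray_grip [(0.85, array([300., 134.])), (0.7, array([353., 146.]))]
gift_box [(0.83, array([190., 323.])), (0.57, array([347., 224.]))]
tray [(0.7, array([328., 152.]))]
mat [(0.78, array([324., 146.]))]
```

```bash
python3 - <<'E'
import cv2
a=cv2.imread("pics/scene0.png")[100:320,180:500]
cv2.imwrite("pics/sceneB.png",cv2.resize(a,(800,550),interpolation=cv2.INTER_CUBIC))
a=cv2.imread("pics/side0.png")[110:390,110:460]
cv2.imwrite("pics/sideB.png",cv2.resize(a,(750,600),interpolation=cv2.INTER_CUBIC))
E
```

```text
(no output)
```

View pics/sceneB.png

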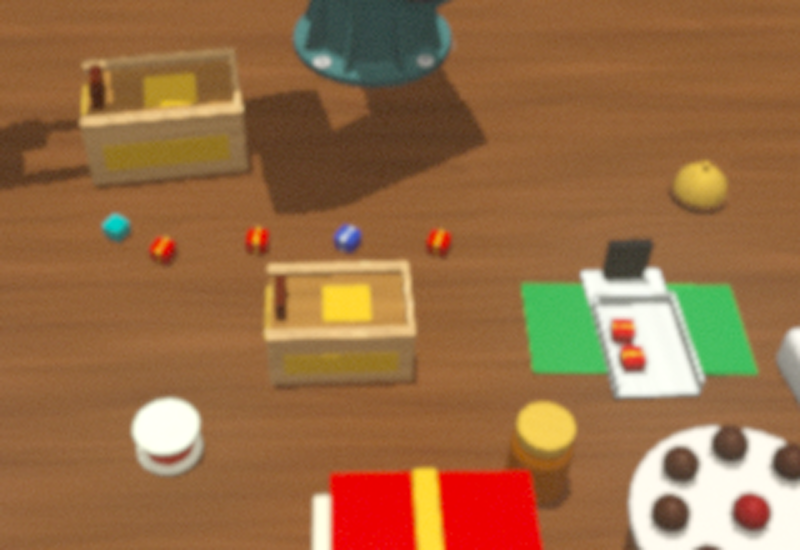

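View pics/sideB.png

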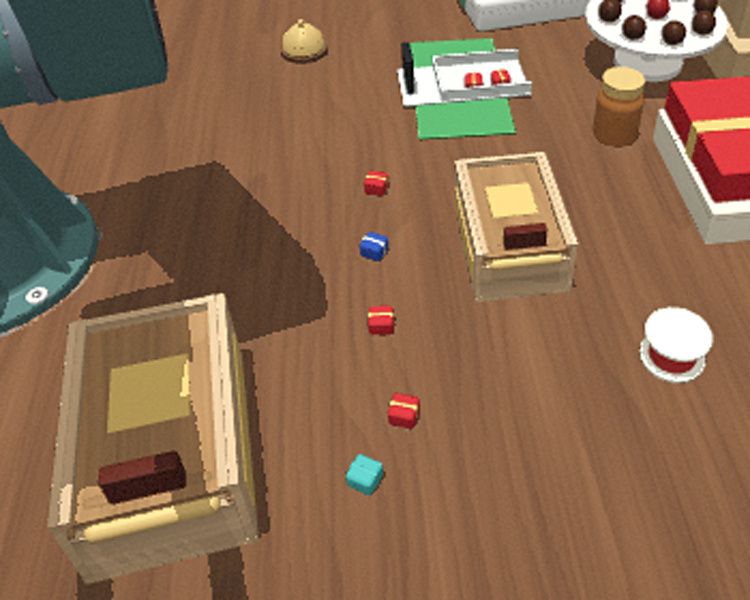

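Scene crop: three boxes resemble the gift box. The small pale box (scene px 284-346, 208-252) has its grip top at about 0.09 m, which fits. The big one (211-280, 121-173) tops out at 0.12 m, and the red-lidded one at the bottom is a decoy. There are three red pralines on the counter, at scene px ~(245,200), (283,196) and (355,197), and two on the tray. Blue is at (319,195) and turquoise at (226,191).

```bash
python3 - <<'E'
from h import *
np.set_printoptions(precision=4,suppress=True)
ps=[env.get_image(n) for n in("scene","side")]
for p in ps:
    w=cloud(p);hsv=cv2.cvtColor(p["frame"],cv2.COLOR_RGB2HSV);z=w[...,2]
    # gift box rim
    m=(np.abs(z-.074)<.006)&(abs(w[...,0]-.6)<.12)&(abs(w[...,1]+.06)<.13)
    r=cv2.minAreaRect((w[m][:,:2]*1000).astype(np.float32));print("box rim",m.sum(),r)
    m=(z>.083)&(z<.1)&(abs(w[...,0]-.6)<.12)&(abs(w[...,1]+.06)<.13)
    print("grip",m.sum(),cv2.minAreaRect((w[m][:,:2]*1000).astype(np.float32)),z[m].max())
    m=(abs(w[...,0]-.3)<.15)&(abs(w[...,1]+.3)<.15)&(z>.06)
    print("big",np.histogram(z[m],8),cv2.minAreaRect((w[m][:,:2]*1000).astype(np.float32)))
    # green mat
    m=(hsv[...,0]>50)&(hsv[...,0]<80)&(hsv[...,1]>120)&(abs(z)<.015)
    print("mat",cv2.minAreaRect((w[m][:,:2]*1000).astype(np.float32)))
    # handle
    m=(z>.045)&(abs(w[...,0]-.52)<.1)&(abs(w[...,1]-.23)<.1)
    print("handle",m.sum(),cv2.minAreaRect((w[m][:,:2]*1000).astype(np.float32)),z[m].max())
    # tray: light pixels
    m=(hsv[...,1]<70)&(hsv[...,2]>120)&(z>.003)&(z<.04)&(abs(w[...,0]-.57)<.15)&(abs(w[...,1]-.23)<.09)
    print("tray",m.sum(),cv2.minAreaRect((w[m][:,:2]*1000).astype(np.float32)))
    red=((hsv[...,0]<6)|(hsv[...,0]>172))&(hsv[...,1]>180)&(hsv[...,2]>90)&(z<.06)&(z>.012)
    n,l,s,c=cv2.connectedComponentsWithStats(red.astype(np.uint8))
    for i in range(1,n):
        if s[i,4]>12:
            q=w[l==i]; t=q[q[:,2]>np.nanpercentile(q[:,2],60)-.003]
            print("red",s[i,:5],t.mean(0),q[:,2].max())
    for q in ("lid_grip","tray_grip","tray_lip","praline1"):
        for d in env.landmark_of(p,q):
            print(q,d["confidence"],P(p,*d["uv"],z={"lid_grip":.09,"tray_grip":.052,"tray_lip":.008,"praline1":0.0}[q]))
s=env.read_state();print(s["eef_pos"],s["tcp_rot"],s["width"],s["t"],s["force"])
E
```

```text
box rim 711 ((588.0526123046875, -53.165550231933594), (111.42779541015625, 151.9779052734375), 0.7130507230758667)
grip 57 ((590.0787963867188, -114.09465026855469), (45.329219818115234, 10.396172523498535), 1.486070990562439) 0.0940209404314184
big (array([ 130,  135,  152, 1075,  518,  106,   14,   62]), array([0.06  , 0.0675, 0.0749, 0.0824, 0.0898, 0.0973, 0.1047, 0.1121,
       0.1196])) ((238.1699676513672, -276.95147705078125), (149.28221130371094, 200.03988647460938), 9.227385520935059)
mat ((38.7398681640625, 837.5280151367188), (254.39306640625, 1803.5931396484375), 43.38885498046875)
handle 133 ((501.3062438964844, 273.6473693847656), (14.025272369384766, 49.1392707824707), 3.2414402961730957) 0.0697825970896534
tray 1460 ((596.3151245117188, 274.6871032714844), (225.4496307373047, 91.18791961669922), 0.771759033203125)
red [210   0   7   7  37] [-1.041  -0.589   0.0378] 0.04993317225046168
red [222   0  10   7  56] [-1.0395 -0.5191  0.0369] 0.046006478834617615
red [284 192   3   7  15] [ 0.436  -0.1409  0.0191] 0.021156902622953777
red [357 194   3   7  15] [0.4472 0.07
[... 2094 characters left out ...]
2452  0.0196] 0.02494516783833145
red [293 294  13   6  39] [ 0.45   -0.2564  0.0209] 0.02292114405868917
red [291 299  13   9  79] [ 0.4446 -0.2708  0.0202] 0.02275335634005815
lid_grip 0.85 [ 0.2405 -0.3428  0.09  ]
lid_grip 0.68 [ 0.5866 -0.1203  0.09  ]
tray_grip 0.93 [0.4906 0.2855 0.052 ]
tray_lip 0.59 [0.647  0.2794 0.008 ]
praline1 0.7 [ 0.4369 -0.1566  0.    ]
praline1 0.7 [ 0.4473 -0.2546  0.    ]
praline1 0.58 [ 0.4109 -0.3231  0.    ]
praline1 0.53 [0.6361 0.2673 0.    ]
praline1 0.51 [0.5883 0.2856 0.    ]
praline1 0.45 [0.4425 0.0664 0.    ]
praline1 0.33 [0.5664 0.2785 0.    ]
[ 0.2073 -0.563   0.2226] [-3.1415 -0.      0.3528] 0.08770931803047934 2.0 [-0.0389  0.3189 -1.1037]
```

Next I go above the lid grip of the 152x106 box. The rim fit is centred at (0.587, -0.053), with own x along about +y world.

Request:
servo_tool(plan=[45, 50, 0, 0, 0, -4, 85, 95, 0, 0, 0, -8, 125, 145, 0, 0, 0, -12, 165, 195, 0, 0, 0, -16, 205, 240, 0, 0, 0, -19.2], jaw=50)

```text
t: 2.62
eef_pos: [0.4112, -0.3238, 0.2229]
tcp_rot: [3.141, -0.0, 0.015]
force: [1.5, -0.5, -0.9]
width: 0.0499
finger_force: 0.0
```

Request:
servo_tool(plan=[45, 52, 0, 0, 0, 0, 90, 104, 0, 0, 0, 0, 135, 156, 0, 0, 0, 0, 176, 207, -40, 0, 0, 0, 176, 207, -60, 0, 0, 0])

```text
t: 3.25
eef_pos: [0.5888, -0.1162, 0.1628]
tcp_rot: [3.141, -0.003, 0.02]
force: [-0.5, 0.2, -0.5]
width: 0.0501
finger_force: 0.0
```

```bash
cat >> h.py <<'E'
from scipy.spatial.transform import Rotation as Ro
def wristP(p,s,u,v,z):
    """wrist fisheye pixel -> world on plane z"""
    K=p["camera_matrix"];a=np.array([(u-K[0,2])/K[0,0],(v-K[1,2])/K[1,1]]);th=np.linalg.norm(a)
    r=np.array([*(a/max(th,1e-9)*np.sin(th)),np.cos(th)])
    T=np.eye(4);T[:3,:3]=Ro.from_euler("xyz",s["tcp_rot"]).as_matrix();T[:3,3]=s["eef_pos"]
    T=T@p["T_tool_cam"]; w=T[:3,:3]@r; return T[:3,3]+w*(z-T[2,3])/w[2]
def wproj(p,s,X):
    T=np.eye(4);T[:3,:3]=Ro.from_euler("xyz",s["tcp_rot"]).as_matrix();T[:3,3]=s["eef_pos"]
    c=np.linalg.inv(T@p["T_tool_cam"])@np.r_[X,1]; K=p["camera_matrix"]
    r=np.hypot(c[0],c[1]);th=np.arctan2(r,c[2]);return K[0,2]+K[0,0]*th*c[0]/r,K[1,2]+K[1,1]*th*c[1]/r
E
python3 - <<'E'
from h import *
np.set_printoptions(precision=4,suppress=True)
s=env.read_state();p=env.get_image("wrist");save(p,"w1.png")
print(s["t"],s["eef_pos"],s["tcp_rot"],s["width"],s["force"])
for d in env.landmark_of(p,"lid_grip"): print(d,wristP(p,s,*d["uv"],.09))
for d in env.masks_of(p,"lid_grip"): print(d["bbox"],d["confidence"])
for u,v in((0,0),):pass
E
```

```text
3.25 [ 0.5888 -0.1162  0.1628] [ 3.1411 -0.0033  0.0201] 0.05005580754760647 [-0.4563  0.1671 -0.4738]
{'uv': [323.8, 212.5], 'confidence': 0.8} [ 0.5875 -0.1176  0.09  ]
[181.6, 161.4, 334.5, 247.4] 0.91
```

View pics/w1.png

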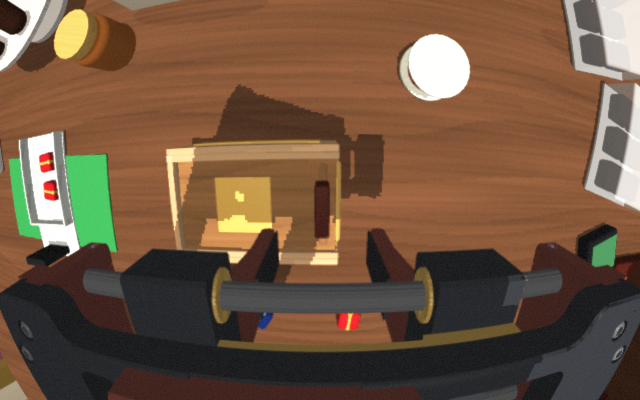

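The wrist view shows the small box under the fingers, with the dark grip block at px (322,208) and the fingers straddling it. The grip is at (0.5875, -0.1176), so I descend and close.

Request:
servo_tool(plan=[-1, -2, -45, 0, 0, 0, -1, -2, -88, 0, 0, 0, -1, -2, -90, 0, 0, 0])

```text
t: 3.78
eef_pos: [0.5827, -0.1212, 0.0713]
tcp_rot: [-3.14, 0.005, 0.016]
force: [-1.3, 0.4, 0.8]
width: 0.0499
finger_force: 0.0
```

Request:
servo_tool(plan=[0, 0, 0, 0, 0, 0, 0, 0, 0, 0, 0, 0, 0, 0, 0, 0, 0, 0, 0, 0, 0, 0, 0, 0], jaw=0)

```text
t: 4.28
eef_pos: [0.5858, -0.1203, 0.0736]
tcp_rot: [-3.141, -0.002, 0.018]
force: [0.6, 1.7, 0.8]
width: 0.0137
finger_force: 0.8
```

Request:
servo_tool(plan=[0, 0, 0, 0, 0, 0, 0, -8, 0, 0, 0, 0, 0, -20, 0, 0, 0, 0, 1, -40, 0, 0, 0, 0, 1, -60, 0, 0, 0, 0])

```text
t: 4.9
eef_pos: [0.5868, -0.181, 0.0734]
tcp_rot: [3.141, -0.001, 0.018]
force: [0.7, 2.4, 4.9]
width: 0.0117
finger_force: 30.0
```

Request:
servo_tool(plan=[0, -20, 0, 0, 0, 0, 1, -40, 0, 0, 0, 0, 1, -54, 0, 0, 0, 0, 1, -61, 0, 0, 0, 0, 1, -61, 0, 0, 0, 0])

```text
t: 5.52
eef_pos: [0.5877, -0.235, 0.0731]
tcp_rot: [-3.131, -0.001, 0.015]
force: [4.1, 24.3, 12.2]
width: 0.0119
finger_force: 30.0
```

Request:
servo_tool(plan=[0, 4, 0, 0, 0, 0, 0, 4, 0, 0, 0, 0, 0, 4, 0, 0, 0, 0, 0, 4, 30, 0, 0, 0, 0, 4, 80, 0, 0, 0], jaw=44)

```text
t: 6.15
eef_pos: [0.5854, -0.2374, 0.1513]
tcp_rot: [-3.14, 0.004, 0.017]
force: [1.0, -0.7, -0.3]
width: 0.0437
finger_force: 0.0
```

Request:
servo_tool(plan=[-50, 26, 0, 0, 0, 0, -100, 52, 0, 0, 0, 0, -150, 78, 0, 0, 0, 0, -150, 78, 0, 0, 0, 0])

```text
t: 6.65
eef_pos: [0.4316, -0.1569, 0.1518]
tcp_rot: [-3.139, 0.005, 0.017]
force: [0.1, -1.7, -0.0]
width: 0.0435
finger_force: 0.0
```

```bash
cat >> h.py <<'E'
def top(p,s,q="praline1",z=.02):
    """red pralines in wrist view: world rect of mask at plane z"""
    for d in env.masks_of(p,q):
        v,u=np.nonzero(d["mask"]); 
        X=np.array([wristP(p,s,a,b,z)[:2] for a,b in zip(u,v)])*1000
        print(q,round(d["confidence"],2),np.round(d["bbox"]),np.round(X.mean(0),1),cv2.minAreaRect(X.astype(np.float32)),p["frame"][d["mask"]].mean(0).round())
E
python3 - <<'E'
from h import *
np.set_printoptions(precision=4,suppress=True)
s=env.read_state();p=env.get_image("wrist");save(p,"w2.png")
print(s["t"],s["eef_pos"],s["tcp_rot"],s["width"],s["force"])
top(p,s)
for d in env.landmark_of(p,"praline1"): print("lm",d["confidence"],d["uv"],wristP(p,s,*d["uv"],0))
for d in env.landmark_of(p,"lid_grip"): print("grip",wristP(p,s,*d["uv"],.09))
E
```

```text
6.65 [ 0.4316 -0.1569  0.1518] [-3.1389  0.0054  0.0175] 0.043508481185595485 [ 0.127  -1.7161 -0.0077]
praline1 0.91 [299. 177. 328. 205.] [ 434.5 -150.6] ((434.88262939453125, -150.68667602539062), (27.765350341796875, 25.358049392700195), 0.1286456286907196) [158.  47.  37.]
praline1 0.85 [410. 164. 442. 194.] [ 448.7 -258.9] ((448.5699768066406, -258.8623352050781), (30.69162368774414, 27.545480728149414), 70.90289306640625) [213.  74.  60.]
praline1 0.83 [456. 201. 488. 232.] [ 410.5 -317.6] ((410.7187805175781, -317.6744384765625), (33.363983154296875, 25.996578216552734), 58.28312683105469) [ 62. 184. 176.]
praline1 0.82 [19. 43. 33. 63.] [628.3 259.7] ((629.2994384765625, 261.1075744628906), (43.44263458251953, 31.70307731628418), 77.34510803222656) [201.  95.  82.]
praline1 0.8 [16. 71. 29. 89.] [589.3 258.9] ((589.5997924804688, 259.7638244628906), (31.51759147644043, 24.421873092651367), 82.97283172607422) [212.  67.  50.]
praline1 0.61 [118. 169. 141. 198.] [442.3  59. ] ((442.4162292480469, 59.585121154785156), (33.093807220458984, 29.61928939819336), 73.0179443359375) [197.  57.  44.]
lm 0.92 [421.2, 177.7] [ 0.4465 -0.2615  0.    ]
lm 0.86 [132.7, 180.7] [0.4403 0.0668 0.    ]
lm 0.79 [32.6, 50.7] [0.6377 0.2661 0.    ]
lm 0.7 [466.8, 212.2] [ 0.409  -0.3215 -0.    ]
lm 0.59 [29.2, 77.9] [0.5969 0.2705 0.    ]
grip [ 0.5897 -0.2377  0.09  ]
```

View pics/w2.png

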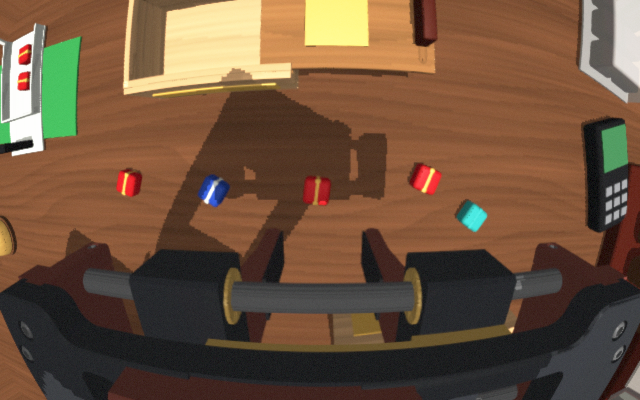

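Wrist view: the lid is fully open, with the grip at y -0.2377. Reds on the counter sit at px (317,190), (426,179) and (129,182); blue is at (213,190) and turquoise at (472,215). I'll pick A at (0.436, -0.153).

Request:
servo_tool(plan=[-3, 4, -50, 0, 0, 0, -3, 4, -100, 0, 0, 0, -3, 4, -140, 0, 0, 0, -3, 4, -146, 0, 0, 0, -3, 4, -146, 0, 0, 0])

```text
t: 7.48
eef_pos: [0.4352, -0.1561, 0.0067]
tcp_rot: [3.141, -0.0, 0.018]
force: [-0.1, 0.1, 0.8]
width: 0.044
finger_force: 0.0
```

Request:
servo_tool(plan=[0, 0, 0, 0, 0, 0, 0, 0, 0, 0, 0, 0, 0, 0, 0, 0, 0, 0, 0, 0, 50, 0, 0, 0, 0, 0, 110, 0, 0, 0], jaw=0)

```text
t: 8.1
eef_pos: [0.4332, -0.155, 0.1175]
tcp_rot: [-3.14, 0.002, 0.018]
force: [0.7, -0.5, 0.6]
width: 0.0255
finger_force: 30.0
```

Request:
servo_tool(plan=[43, 45, 0, 0, 0, 0, 86, 90, 0, 0, 0, 0, 132, 136, 0, 0, 0, 0, 132, 136, 0, 0, 0, 0, 132, 136, -40, 0, 0, 0])

```text
t: 8.72
eef_pos: [0.569, -0.0195, 0.0789]
tcp_rot: [3.14, -0.007, 0.02]
force: [-0.0, 0.0, -0.3]
width: 0.0257
finger_force: 30.0
```

Request:
servo_tool(plan=[0, 0, -40, 0, 0, 0, 0, 0, -42, 0, 0, 0, 0, 0, -42, 0, 0, 0])

```text
t: 9.1
eef_pos: [0.5662, -0.02, 0.0355]
tcp_rot: [3.142, -0.0, 0.017]
force: [-0.4, -0.9, 0.0]
width: 0.0259
finger_force: 30.0
```

Request:
servo_tool(plan=[0, 0, 0, 0, 0, 0, 0, 0, 0, 0, 0, 0, 0, 0, 50, 0, 0, 0, 0, 0, 100, 0, 0, 0, 0, 0, 125, 0, 0, 0], jaw=34)

```text
t: 9.72
eef_pos: [0.5678, -0.0197, 0.1633]
tcp_rot: [3.141, -0.005, 0.018]
force: [-0.1, 0.1, -0.2]
width: 0.034
finger_force: 0.0
```

Request:
servo_tool(plan=[-45, 30, 0, 0, 0, 0, -90, 60, 0, 0, 0, 0, -125, 84, 0, 0, 0, 0, -125, 84, 0, 0, 0, 0, -125, 84, 0, 0, 0, 0], jaw=50)

```text
t: 10.35
eef_pos: [0.4424, 0.0644, 0.1605]
tcp_rot: [3.141, -0.003, 0.018]
force: [0.5, -0.8, 0.5]
width: 0.0501
finger_force: 0.0
```

```bash
python3 - <<'E'
from h import *
np.set_printoptions(precision=4,suppress=True)
s=env.read_state();p=env.get_image("wrist");save(p,"w3.png")
print(s["t"],s["eef_pos"],s["tcp_rot"],s["width"],s["force"])
top(p,s)
for d in env.landmark_of(p,"praline1"): print("lm",d["confidence"],d["uv"],wristP(p,s,*d["uv"],0))
cv2.imwrite("pics/w3.png",cv2.resize(p["frame"][20:270,100:500,::-1],(800,500)))
E
```

```text
10.35 [0.4424 0.0644 0.1605] [ 3.1414 -0.0027  0.0183] 0.05008417165061658 [ 0.5196 -0.8146  0.4574]
praline1 0.94 [137.  46. 162.  71.] [589.  254.5] ((589.381591796875, 254.77752685546875), (34.80854797363281, 27.898340225219727), 86.9180679321289) [202.  70.  56.]
praline1 0.89 [558. 182. 583. 204.] [ 449.2 -252.5] ((448.856689453125, -253.01068115234375), (40.169803619384766, 28.13555908203125), 69.55274200439453) [176.  49.  37.]
praline1 0.85 [306. 178. 336. 211.] [442.4  65.7] ((442.1995544433594, 65.52649688720703), (25.897010803222656, 28.109785079956055), 71.95326232910156) [148.  43.  34.]
praline1 0.65 [396.  74. 426.  90.] [558.5 -21.4] ((558.9110717773438, -21.295913696289062), (13.063873291015625, 28.222658157348633), 0.4862876534461975) [229.  87.  67.]
praline1 0.59 [ 92.   0. 175. 155.] [566.8 272.4] ((573.7263793945312, 274.56121826171875), (117.6530532836914, 177.03836059570312), 86.15924072265625) [209. 210. 206.]
praline1 0.58 [577. 212. 602. 235.] [ 410.4 -311.1] ((410.74981689453125, -311.94720458984375), (44.613609313964844, 28.497140884399414), 62.48026657104492) [ 46. 147. 139.]
lm 0.87 [582.5, 220.1] [ 0.4076 -0.3158  0.    ]
lm 0.84 [155.9, 27.5] [0.6325 0.2596 0.    ]
lm 0.78 [151.6, 61.6] [ 0.5905  0.2623 -0.    ]
lm 0.76 [321.8, 192.1] [0.4388 0.0646 0.    ]
lm 0.72 [407.5, 88.4] [ 0.5527 -0.0236  0.    ]
lm 0.57 [565.6, 191.8] [ 0.4481 -0.2654  0.    ]
```

View pics/w3.png

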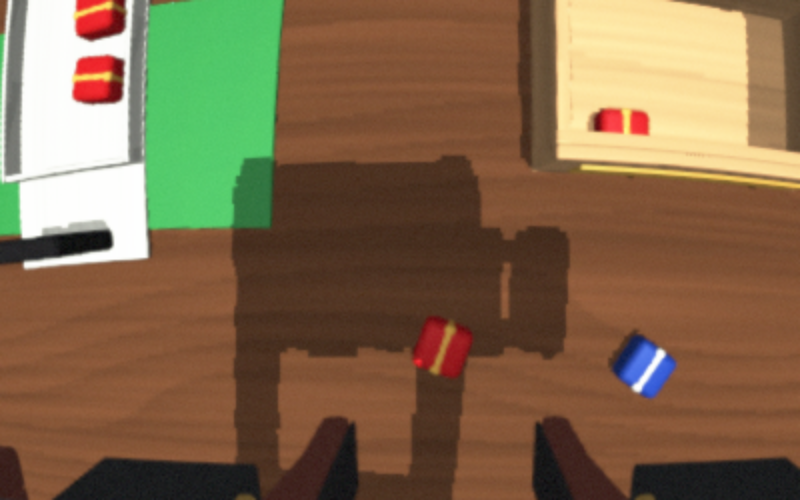

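Wrist crop: red C is at crop px (443,347), turned about -17°. The dropped praline is in the box at (622,122), and blue at (645,365) is clear.

Request:
servo_tool(plan=[0, 1, -50, 0, 0, -9, 0, 1, -100, 0, 0, -17, 0, 1, -145, 0, 0, -17, 0, 1, -154, 0, 0, -17, 0, 1, -154, 0, 0, -17])

```text
t: 11.12
eef_pos: [0.4417, 0.0653, 0.0056]
tcp_rot: [3.142, 0.001, -0.279]
force: [0.3, -0.1, -0.0]
width: 0.0496
finger_force: 0.0
```

Request:
servo_tool(plan=[0, 0, 0, 0, 0, 0, 0, 0, 0, 0, 0, 0, 0, 0, 0, 0, 0, 0, 0, 0, 50, 0, 0, 0, 0, 0, 110, 0, 0, 0], jaw=0)

```text
t: 11.75
eef_pos: [0.44, 0.0656, 0.1164]
tcp_rot: [3.141, 0.003, -0.279]
force: [1.8, 0.0, -0.9]
width: 0.026
finger_force: 29.3
```

Request:
servo_tool(plan=[54, -28, 0, 0, 0, 9, 108, -56, 0, 0, 0, 17, 164, -85, 0, 0, 0, 17, 164, -85, 0, 0, 0, 17, 164, -85, -40, 0, 0, 17])

```text
t: 12.38
eef_pos: [0.6078, -0.0199, 0.0779]
tcp_rot: [3.141, -0.006, 0.017]
force: [-0.0, 0.1, -0.5]
width: 0.0259
finger_force: 29.3
```

Request:
servo_tool(plan=[0, 0, -35, 0, 0, 0, 0, 0, -41, 0, 0, 0, 0, 0, -41, 0, 0, 0])

```text
t: 12.75
eef_pos: [0.6046, -0.0191, 0.035]
tcp_rot: [-3.141, 0.001, 0.018]
force: [-0.3, -0.7, -0.3]
width: 0.0262
finger_force: 29.3
```

Request:
servo_tool(plan=[0, 0, 0, 0, 0, 0, 0, 0, 0, 0, 0, 0, 0, 0, 50, 0, 0, 0, 0, 0, 100, 0, 0, 0, 0, 0, 125, 0, 0, 0], jaw=34)

```text
t: 13.38
eef_pos: [0.6069, -0.0197, 0.1636]
tcp_rot: [3.141, -0.005, 0.018]
force: [-0.9, -0.0, 0.4]
width: 0.0342
finger_force: 0.0
```

Request:
servo_tool(plan=[-32, -48, 0, 0, 0, 0, -64, -96, 0, 0, 0, 0, -96, -144, 0, 0, 0, 0, -128, -192, 0, 0, 0, 0, -158, -239, 0, 0, 0, 0], jaw=50)

```text
t: 14.0
eef_pos: [0.4463, -0.26, 0.1606]
tcp_rot: [3.14, -0.001, 0.018]
force: [0.9, -0.5, 0.2]
width: 0.0496
finger_force: 0.0
```

```bash
python3 - <<'E'
from h import *
np.set_printoptions(precision=4,suppress=True)
s=env.read_state();p=env.get_image("wrist")
print(s["t"],s["eef_pos"],s["tcp_rot"],s["width"],s["force"])
top(p,s)
for d in env.landmark_of(p,"praline1"): print("lm",d["confidence"],d["uv"],wristP(p,s,*d["uv"],0))
cv2.imwrite("pics/w4.png",cv2.resize(p["frame"][20:270,100:500,::-1],(800,500)))
E
```

```text
14.0 [ 0.4463 -0.26    0.1606] [ 3.1405 -0.0015  0.0178] 0.049604685034120174 [ 0.9325 -0.4608  0.2449]
praline1 0.89 [311. 174. 343. 203.] [ 449.4 -262.3] ((449.07574462890625, -262.35162353515625), (25.63985824584961, 28.351350784301758), 69.16133880615234) [170.  53.  42.]
praline1 0.64 [102.  87. 126. 103.] [559.2 -24.4] ((559.6314697265625, -24.357070922851562), (35.53654861450195, 12.0278902053833), 89.5396728515625) [212.  75.  56.]
praline1 0.64 [105.  43. 128.  71.] [603.5 -22.1] ((603.8292236328125, -22.092626571655273), (38.076148986816406, 27.832868576049805), 80.74586486816406) [202.  68.  51.]
praline1 0.6 [364. 212. 395. 237.] [ 415.4 -320.9] ((415.1925964355469, -321.6151428222656), (32.265926361083984, 22.87356948852539), 84.86582946777344) [ 69. 189. 182.]
praline1 0.56 [152.   4. 309.  93.] [ 598.1 -165.1] ((602.3736572265625, -160.962158203125), (105.2060546875, 168.04368591308594), 0.9507245421409607) [215. 163.  94.]
lm 0.94 [327.4, 189.7] [ 0.4451 -0.2659  0.    ]
lm 0.92 [121.4, 58.5] [ 0.6053 -0.0168  0.    ]
lm 0.7 [377.6, 221.7] [ 0.4102 -0.3222  0.    ]
lm 0.49 [118.4, 100.4] [ 0.5533 -0.0142  0.    ]
```

View pics/w4.png

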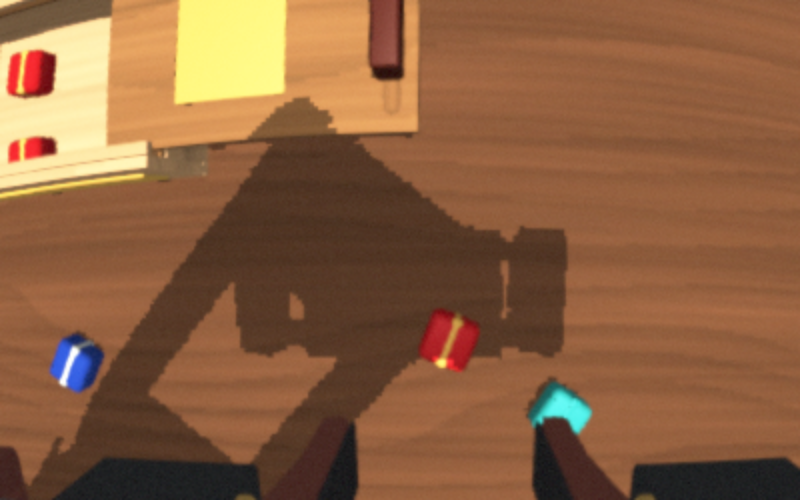

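Crop: B is at crop px (450,340), turned about -20°, and turquoise at (560,410) lies clear of narrower jaws. The other two reds are in the box.

Request:
servo_tool(plan=[1, -3, -50, 0, 0, -10, 1, -3, -100, 0, 0, -20, 1, -3, -145, 0, 0, -20, 1, -3, -154, 0, 0, -20, 1, -3, -154, 0, 0, -20], jaw=39)

```text
t: 14.78
eef_pos: [0.4488, -0.2609, 0.006]
tcp_rot: [-3.141, 0.0, -0.33]
force: [-0.3, 0.1, -0.2]
width: 0.0391
finger_force: 0.0
```

Request:
servo_tool(plan=[0, 0, 0, 0, 0, 0, 0, 0, 0, 0, 0, 0, 0, 0, 0, 0, 0, 0, 0, 0, 50, 0, 0, 0, 0, 0, 110, 0, 0, 0], jaw=0)

```text
t: 15.4
eef_pos: [0.4474, -0.261, 0.1166]
tcp_rot: [-3.141, 0.002, -0.332]
force: [0.6, -1.1, -0.0]
width: 0.0258
finger_force: 29.9
```

Request:
servo_tool(plan=[30, 39, 0, 0, 0, 10, 60, 78, 0, 0, 0, 20, 90, 117, 0, 0, 0, 20, 120, 156, 0, 0, 0, 20, 157, 201, 0, 0, 0, 20])

```text
t: 16.02
eef_pos: [0.6059, -0.0595, 0.1165]
tcp_rot: [3.141, -0.001, 0.017]
force: [1.1, -0.7, -0.0]
width: 0.0258
finger_force: 29.9
```

Request:
servo_tool(plan=[0, -6, -40, 0, 0, 0, 0, -6, -80, 0, 0, 0, 0, -6, -81, 0, 0, 0, 0, -6, -81, 0, 0, 0])

```text
t: 16.52
eef_pos: [0.6058, -0.0667, 0.0359]
tcp_rot: [3.141, -0.001, 0.017]
force: [1.2, -0.9, -0.2]
width: 0.0261
finger_force: 29.9
```

Request:
servo_tool(plan=[0, 0, 0, 0, 0, 0, 0, 0, 0, 0, 0, 0, 0, 0, 50, 0, 0, 0, 0, 0, 100, 0, 0, 0, 0, 0, 135, 0, 0, 0], jaw=34)

```text
t: 17.15
eef_pos: [0.6061, -0.0667, 0.1729]
tcp_rot: [3.141, -0.003, 0.018]
force: [0.3, -0.7, -0.5]
width: 0.0341
finger_force: 0.0
```

Request:
servo_tool(plan=[-12, 37, 0, 0, 0, 10, -24, 74, 0, 0, 0, 20, -36, 111, 0, 0, 0, 30, -48, 148, 0, 0, 0, 40, -60, 185, 0, 0, 0, 50], jaw=50)

```text
t: 17.77
eef_pos: [0.545, 0.1196, 0.1705]
tcp_rot: [3.141, -0.001, 0.896]
force: [0.5, -0.2, 0.3]
width: 0.0495
finger_force: 0.0
```

Request:
servo_tool(plan=[-12, 40, 0, 0, 0, 10, -24, 80, 0, 0, 0, 20, -36, 120, 0, 0, 0, 30, -48, 152, 0, 0, 0, 40, -48, 152, 0, 0, 0, 42])

```text
t: 18.4
eef_pos: [0.4965, 0.2724, 0.1704]
tcp_rot: [3.141, -0.001, 1.628]
force: [0.1, -1.0, 0.4]
width: 0.0501
finger_force: 0.0
```

```bash
python3 - <<'E'
from h import *
np.set_printoptions(precision=4,suppress=True)
s=env.read_state();p=env.get_image("wrist");save(p,"w5.png")
print(s["t"],s["qpos"],s["eef_pos"],s["tcp_rot"],s["width"],s["force"])
top(p,s,z=.028)
for q,z in(("tray_grip",.052),("tray_lip",.008),("tray",.004),("mat",0)):
  for d in env.landmark_of(p,q): print(q,d["confidence"],d["uv"],wristP(p,s,*d["uv"],z))
top(p,s,"tray_grip",.064)
# check the box in scene
p=env.get_image("scene");w=cloud(p)
for m in env.masks_of(p,"praline1"): print(m["confidence"],np.round(m["bbox"]),np.nanmedian(w[m["mask"]],0))
E
```

```text
18.4 [0.3795 0.3631 1.6473 0.0005 1.1301 0.3224] [0.4965 0.2724 0.1704] [ 3.1407 -0.0007  1.6277] 0.05008603491162409 [ 0.087  -1.0225  0.3533]
praline1 0.72 [393. 198. 424. 225.] [585.6 257.1] ((585.7003173828125, 257.3604736328125), (29.52998924255371, 28.930055618286133), 89.1385498046875) [204.  80.  66.]
praline1 0.55 [430. 196. 454. 225.] [624.  259.3] ((624.2345581054688, 258.85552978515625), (29.86061668395996, 29.20694923400879), 3.3803975582122803) [210.  80.  66.]
tray_grip 0.58 [323.5, 197.3] [0.4966 0.2735 0.052 ]
tray_lip 0.85 [468.3, 189.0] [0.664 0.283 0.008]
tray 0.89 [398.3, 188.9] [0.5794 0.2766 0.004 ]
tray_grip 0.77 [312. 144. 480. 238.] [555.4 288.3] ((564.2420654296875, 284.2471923828125), (154.37908935546875, 80.6641845703125), 1.4592413902282715) [197. 199. 193.]
tray_grip 0.24 [394. 197. 419. 224.] [574.8 266.6] ((574.8485107421875, 266.5636291503906), (24.76409149169922, 24.433311462402344), 88.43722534179688) [206.  73.  58.]
0.62 [424. 230. 435. 237.] [0.5949 0.2527 0.0256]
0.43 [430. 237. 438. 251.] [0.6349 0.2556 0.0264]
```

View pics/w5.png

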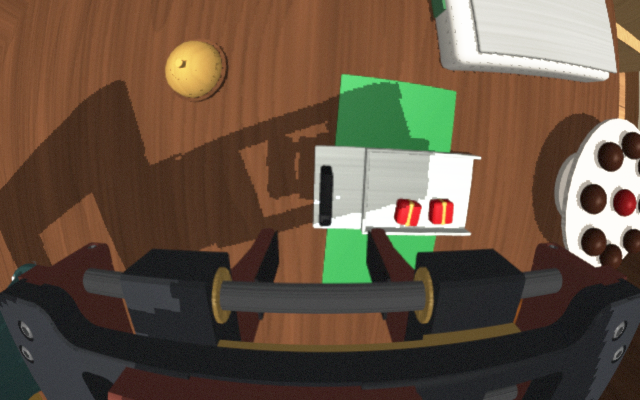

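Wrist view: the tray handle is at px (326,195) between the fingers and the two reds are on the tray at (408,212) and (442,212). I'll grasp the handle.

Request:
servo_tool(plan=[1, 2, -50, 0, 0, 0, 1, 2, -100, 0, 0, 0, 1, 2, -132, 0, 0, 0, 1, 2, -138, 0, 0, 0, 1, 2, -138, 0, 0, 0])

```text
t: 19.48
eef_pos: [0.4986, 0.2725, 0.032]
tcp_rot: [3.141, -0.0, 1.623]
force: [0.0, -0.0, 0.6]
width: 0.0502
finger_force: 0.0
```

Request:
servo_tool(plan=[0, 0, 0, 0, 0, 0, 0, 0, 0, 0, 0, 0, 0, 0, 0, 0, 0, 0, 0, 0, 0, 0, 0, 0, 0, 0, 0, 0, 0, 0], jaw=0)

```text
t: 20.1
eef_pos: [0.4987, 0.2727, 0.032]
tcp_rot: [3.141, -0.0, 1.623]
force: [1.2, -0.9, 3.8]
width: 0.0119
finger_force: 30.0
```

Request:
servo_tool(plan=[0, 0, 5, 0, 0, 0, 0, 0, 20, 0, 0, 0, 0, 0, 40, 0, 0, 0, 0, 0, 60, 0, 0, 0, 0, 0, 60, 0, 0, 0])

```text
t: 20.72
eef_pos: [0.4994, 0.2731, 0.0936]
tcp_rot: [3.138, -0.001, 1.623]
force: [0.6, 0.4, -3.5]
width: 0.0118
finger_force: 30.0
```

```bash
python3 - <<'E'
from h import *
np.set_printoptions(precision=4,suppress=True)
s=env.read_state()
print(s["t"],s["qpos"],s["eef_pos"],s["tcp_rot"],s["width"],s["force"],s["ft_torque"])
p=env.get_image("side");w=cloud(p);hsv=cv2.cvtColor(p["frame"],cv2.COLOR_RGB2HSV)
m=env.masks_of(p,"tray");
for d in m: q=w[d["mask"]];print(d["confidence"],np.round(d["bbox"]),np.nanpercentile(q,[2,50,98],axis=0))
cv2.imwrite("pics/s6.png",cv2.resize(p["frame"][100:250,240:440,::-1],(800,600)))
E
```

```text
20.725 [0.3791 0.4597 1.717  0.0001 0.9613 0.3263] [0.4994 0.2731 0.0936] [ 3.1382 -0.0012  1.6235] 0.011756144317123678 [ 0.6126  0.374  -3.4998] [-0.0527  0.0591 -0.02  ]
0.69 [295. 115. 360. 142.] [[0.4917 0.2301 0.068 ]
 [0.5705 0.2728 0.0727]
 [0.6603 0.3248 0.1192]]
0.21 [300. 135. 349. 175.] [[0.5052 0.1548 0.0018]
 [0.5685 0.2318 0.0047]
 [0.6311 0.3225 0.0071]]
```

View pics/s6.png

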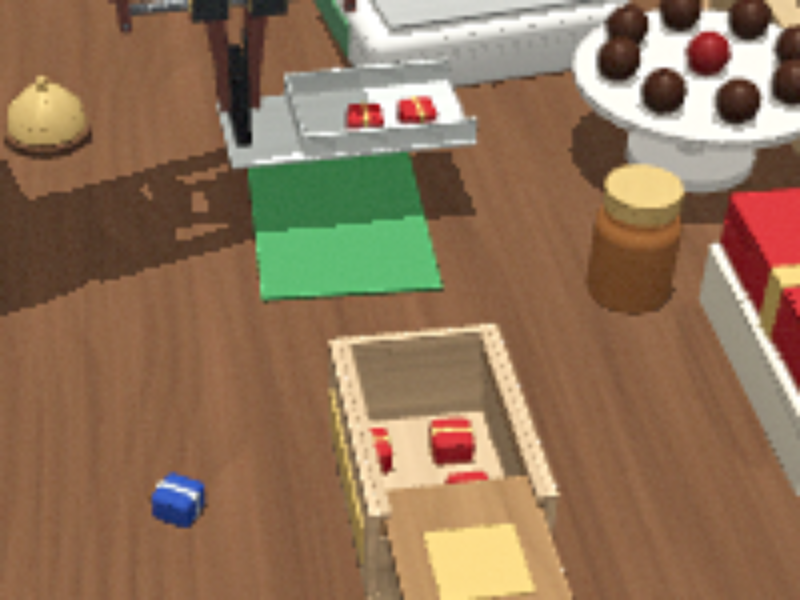

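The side crop shows the tray held level at crop px (350,115) with both reds aboard, and three reds in the box with the lid open. I carry it gently.

Request:
servo_tool(plan=[0, 0, 20, 0, 0, 0, -4, -12, 50, 0, 0, 0, -10, -35, 80, 0, 0, 0, -16, -65, 105, 0, 0, 0, -22, -95, 120, 0, 0, 0])

```text
t: 21.45
eef_pos: [0.4757, 0.1767, 0.2119]
tcp_rot: [-3.141, 0.0, 1.624]
force: [0.2, -0.1, -2.6]
width: 0.0118
finger_force: 30.0
```

Request:
servo_tool(plan=[-5, -30, 2, 0, 0, 0, -9, -65, 2, 0, 0, 0, -13, -100, 2, 0, 0, 0, -17, -135, 2, 0, 0, 0, -21, -170, 2, 0, 0, 0])

```text
t: 22.08
eef_pos: [0.454, 0.0065, 0.2127]
tcp_rot: [-3.139, -0.0, 1.624]
force: [1.4, -0.9, -2.5]
width: 0.0121
finger_force: 30.0
```

Request:
servo_tool(plan=[-4, -30, 2, 0, 0, 0, -8, -46, 3, 0, 0, 0, -11, -55, 3, 0, 0, 0, -11, -57, 3, 0, 0, 0, -11, -57, 3, 0, 0, 0])

```text
t: 22.7
eef_pos: [0.4442, -0.0489, 0.2166]
tcp_rot: [-3.142, -0.0, 1.624]
force: [0.7, -0.8, -2.0]
width: 0.012
finger_force: 30.0
```

```bash
python3 - <<'E'
from h import *
np.set_printoptions(precision=4,suppress=True)
s=env.read_state()
print(s["t"],s["qpos"],s["eef_pos"],s["tcp_rot"],s["width"],s["force"],s["ft_torque"])
R=Ro.from_euler("xyz",s["tcp_rot"]).as_matrix()
p=env.get_image("scene");w=cloud(p)
for q in("tray","praline1"):
  for d in env.masks_of(p,q): a=w[d["mask"]];print(q,d["confidence"],np.round(d["bbox"]),np.nanpercentile(a,[2,50,98],axis=0))
for d in env.landmark_of(p,"tray_lip"): print(d["uv"],d["confidence"],P(p,*d["uv"],z=.195))
E
```

```text
22.7 [-0.2647  0.1427  1.8317  0.0004  1.1673 -0.3178] [ 0.4442 -0.0489  0.2166] [-3.1415 -0.0004  1.6238] 0.011977763018212692 [ 0.6625 -0.8183 -1.9549] [-0.0541  0.0377  0.0324]
tray 0.92 [303. 135. 342. 196.] [[ 0.4356 -0.0859  0.189 ]
 [ 0.517  -0.036   0.1929]
 [ 0.6114  0.0023  0.2322]]
tray 0.61 [243. 208. 350. 253.] [[ 0.5376 -0.234   0.0024]
 [ 0.5994 -0.0868  0.0632]
 [ 0.6431  0.0193  0.0778]]
praline1 0.44 [309. 176. 318. 188.] [[ 0.5675 -0.0701  0.2001]
 [ 0.5837 -0.0605  0.2112]
 [ 0.5887 -0.0507  0.2136]]
[321.2, 195.5] 0.75 [ 0.6226 -0.0388  0.195 ]
```

Request:
servo_tool(plan=[0, 0, 0, -0.3, 5, 0, 0, 0, 0, -0.6, 11, 0, 0, 0, 0, -1, 18, 0, 0, 0, 0, -1.2, 23, 0, 0, 0, 0, -1.2, 23, 0])

```text
t: 23.52
eef_pos: [0.4456, -0.0491, 0.2155]
tcp_rot: [-2.74, -0.001, 1.624]
force: [0.1, 0.3, -2.5]
width: 0.0121
finger_force: 30.0
```

Request:
servo_tool(plan=[0, 0, 0, -0.2, 3, 0, 0, 0, 0, -0.3, 6, 0, 0, 0, 0, -0.4, 8, 0, 0, 0, 0, -0.5, 10, 0, 0, 0, 0, -0.6, 12, 0])

```text
t: 24.15
eef_pos: [0.4441, -0.0494, 0.2168]
tcp_rot: [-2.529, -0.001, 1.623]
force: [0.1, -0.2, -2.0]
width: 0.0118
finger_force: 30.0
```

```bash
python3 - <<'E'
from h import *
np.set_printoptions(precision=4,suppress=True)
s=env.read_state()
print(s["t"],s["qpos"],s["eef_pos"],s["tcp_rot"],s["width"],s["force"],s["ft_torque"])
R=Ro.from_euler("xyz",s["tcp_rot"]).as_matrix();print("tilt",np.degrees(np.arccos(-R[2,2])),"lip",s["eef_pos"]+R@np.array([0,-.168,.024])*1, s["eef_pos"]+R@np.array([0,.168,.024]))
for n in("scene","side"):
  p=env.get_image(n);w=cloud(p)
  for q in("praline1","tray"):
    for d in env.masks_of(p,q): a=w[d["mask"]];print(q,d["confidence"],np.round(d["bbox"]),np.nanpercentile(a,[2,50,98],axis=0).tolist() if q=="tray" else np.nanmedian(a,0))
cv2.imwrite("pics/s7.png",cv2.resize(p["frame"][100:300,220:460,::-1],(720,600)))
E
```

```text
24.15 [-0.1613  0.5176  1.4436 -0.1246  1.7808 -0.2023] [ 0.4441 -0.0494  0.2168] [-2.5288 -0.0007  1.6233] 0.011811326940090502 [ 0.0507 -0.2297 -2.0275] [ 0.021  -0.4732 -0.0369]
tilt 35.10777978347178 lip [ 0.2931 -0.0574  0.2938] [ 0.5676 -0.0429  0.1006]
praline1 0.56 [306. 176. 317. 184.] [ 0.5204 -0.0684  0.1585]
praline1 0.55 [308. 192. 317. 199.] [ 0.5527 -0.0611  0.1356]
praline1 0.45 [222. 187. 234. 199.] [ 0.415  -0.3207  0.0162]
praline1 0.2 [301. 140. 339. 209.] [ 0.5165 -0.0404  0.1379]
tray 0.84 [300. 144. 340. 208.] [[0.4315241172748166, -0.0872226109941517, 0.10128728899579748], [0.5186073105034548, -0.03944285456521396, 0.13758836350614817], [0.5678232457884789, -0.0005112900035085736, 0.20071142796857402]]
praline1 0.67 [331. 186. 335. 194.] [ 0.5485 -0.0696  0.1355]
praline1 0.67 [311. 176. 323. 186.] [ 0.5155 -0.0719  0.1608]
praline1 0.67 [272. 322. 289. 340.] [ 0.4088 -0.3275  0.02  ]
praline1 0.59 [334. 209. 336. 216.] [ 0.5596 -0.029   0.026 ]
praline1 0.56 [346. 205. 361. 217.] [ 0.601  -0.0282  0.0246]
tray 0.76 [270. 146. 350. 205.] [[0.421144131066672, -0.09314512598810631, 0.10311934188418026], [0.484695059763416, -0.060578027582373184, 0.16468946318038846], [0.5670823027507977, 0.001071535871233606, 0.24261115893525512]]
```

View pics/s7.png

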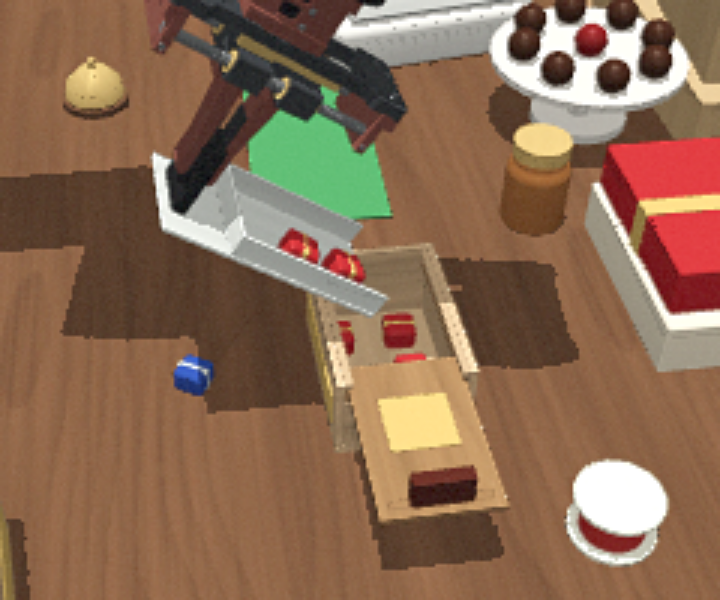

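Side crop: the tray is tilted 35° with its lip over the opening at about (385,300), and both reds are still on it. I tilt further.

Request:
servo_tool(plan=[2, 0, 1, -0.1, 2, 0, 4, 0, 3, -0.2, 4, 0, 5, 0, 4, -0.3, 6, 0, 6, 0, 5, -0.4, 8, 0, 6, 0, 5, -0.4, 8, 0])

```text
t: 25.08
eef_pos: [0.4504, -0.0494, 0.221]
tcp_rot: [-2.388, -0.001, 1.623]
force: [0.5, 0.2, -1.8]
width: 0.0121
finger_force: 30.0
```

Request:
servo_tool(plan=[0, 0, 0, 0, 0, 0, 0, 0, 0, 0, 0, 0, 0, 0, 0, 0, 0, 0, 0, 0, 0, 0, 0, 0, 0, 0, 0, 0, 0, 0])

```text
t: 25.7
eef_pos: [0.4501, -0.0495, 0.2217]
tcp_rot: [-2.39, -0.001, 1.623]
force: [-0.6, 0.2, -1.8]
width: 0.0114
finger_force: 30.0
```

```bash
python3 - <<'E'
from h import *
np.set_printoptions(precision=4,suppress=True)
s=env.read_state()
print(s["t"],s["eef_pos"],s["width"],s["force"],s["ft_torque"])
for n in("scene","side"):
  p=env.get_image(n);w=cloud(p)
  for q in("praline1",):
    for d in env.masks_of(p,q): a=w[d["mask"]];print(q,d["confidence"],np.round(d["bbox"]),np.nanmedian(a,0))
cv2.imwrite("pics/s8.png",cv2.resize(p["frame"][100:300,220:460,::-1],(720,600)))
E
```

```text
25.7 [ 0.4501 -0.0495  0.2217] 0.011429271655783802 [-0.5632  0.1523 -1.8494] [-0.054  -0.5696 -0.0044]
praline1 0.54 [307. 223. 318. 230.] [ 0.5838 -0.0678  0.0377]
praline1 0.52 [273. 324. 287. 340.] [ 0.4076 -0.3279  0.02  ]
praline1 0.42 [347. 204. 358. 214.] [ 0.6029 -0.0279  0.0256]
praline1 0.38 [269. 142. 346. 207.] [ 0.4851 -0.0593  0.1632]
```

View pics/s8.png

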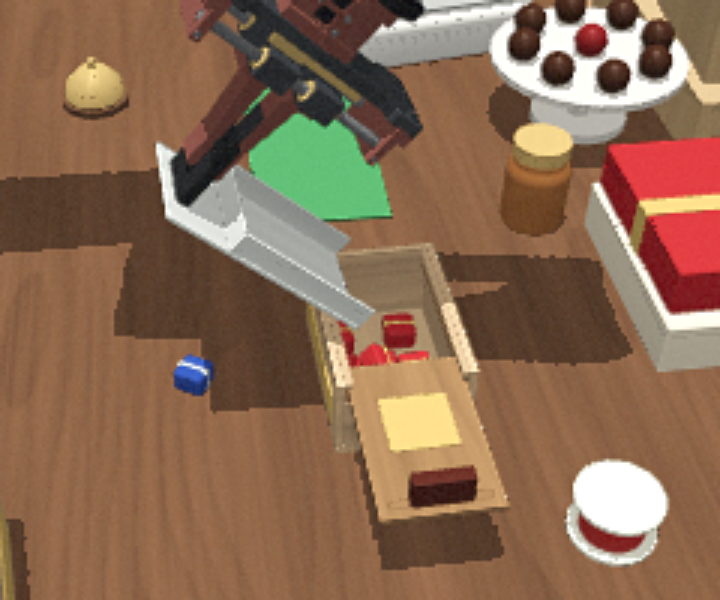

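The side crop shows an empty tray and the pralines in the box. I level the tray and carry it back.

Request:
servo_tool(plan=[-5, 0, 15, 0.4, -8, 0, -6, 0, 15, 0.8, -17, 0, -6, 0, 15, 1.3, -26, 0, -6, 0, 10, 1.8, -35, 0, -6, 0, 5, 2.2, -43, 0])

```text
t: 26.52
eef_pos: [0.4437, -0.0494, 0.2272]
tcp_rot: [3.137, 0.001, 1.624]
force: [0.2, 1.0, -2.4]
width: 0.0118
finger_force: 30.0
```

Request:
servo_tool(plan=[10, 50, -10, 0, 0, 0, 20, 105, -10, 0, 0, 0, 30, 160, -10, 0, 0, 0, 38, 215, -10, 0, 0, 0, 46, 270, -10, 0, 0, 0])

```text
t: 27.15
eef_pos: [0.4895, 0.2221, 0.2166]
tcp_rot: [-3.14, 0.001, 1.624]
force: [0.6, -0.7, -3.1]
width: 0.0118
finger_force: 30.0
```

Request:
servo_tool(plan=[8, 45, -20, 0, 0, 0, 8, 52, -70, 0, 0, 0, 8, 52, -120, 0, 0, 0, 8, 52, -155, 0, 0, 0, 8, 52, -155, 0, 0, 0])

```text
t: 27.78
eef_pos: [0.4951, 0.2714, 0.0591]
tcp_rot: [-3.134, 0.003, 1.624]
force: [0.3, 0.3, -2.2]
width: 0.0118
finger_force: 30.0
```

```bash
python3 - <<'E'
from h import *
np.set_printoptions(precision=4,suppress=True)
s=env.read_state()
print(s["t"],s["eef_pos"],s["tcp_rot"],s["width"],s["force"],s["ft_torque"])
p=env.get_image("side");w=cloud(p)
for q in("praline1","tray","mat"):
  for d in env.masks_of(p,q): a=w[d["mask"]];print(q,d["confidence"],np.round(d["bbox"]),np.nanpercentile(a,[2,50,98],axis=0).tolist())
cv2.imwrite("pics/s9.png",cv2.resize(p["frame"][100:250,240:440,::-1],(800,600)))
E
```

```text
27.775 [0.4951 0.2714 0.0591] [-3.1342  0.0026  1.6238] 0.011846994757773175 [ 0.3358  0.2536 -2.1593] [-0.0474  0.0539  0.0039]
praline1 0.78 [272. 319. 288. 339.] [[0.39334790983212586, -0.33921402094991665, 0.004407743037625815], [0.40803303507544364, -0.3277942899805548, 0.019925285677902083], [0.4224857090541325, -0.311607815350102, 0.023071604412642634]]
praline1 0.47 [340. 214. 349. 220.] [[0.5667332317682294, -0.07844942786960275, 0.03236698442838869], [0.5751675641515615, -0.06860921029972922, 0.03903444488861829], [0.5888630330937472, -0.05895941245306945, 0.044072641749017115]]
praline1 0.45 [410. 254. 445. 292.] [[0.6909605998964431, -0.25827984704280876, 0.0024686120364134823], [0.7164270587779175, -0.236575626008654, 0.038097291501482666], [0.7487393935256378, -0.20050164921647734, 0.040950775988724424]]
praline1 0.43 [347. 203. 361. 215.] [[0.5909848794978206, -0.0337917660800828, 0.005561932556848515], [0.6035191518046064, -0.027337666166783292, 0.022963756701974203], [0.6227770855511554, 0.012185160600451097, 0.02866911911799055]]
tray 0.96 [293. 124. 358. 152.] [[0.48649792285092625, 0.22800689782925393, 0.03196152005477989], [0.572835252155536, 0.2745346476377377, 0.0365092373262107], [0.6573470198889018, 0.3236885285078945, 0.0921054669348387]]
mat 0.32 [325. 181. 390. 274.] [[0.5323359461473328, -0.2455446044627235, 0.006329399801482891], [0.5853272287863343, -0.13052387413934957, 0.06680889613635965], [0.6337295949556724, 0.01770019643765904, 0.09059029013662741]]
```

View pics/s9.png

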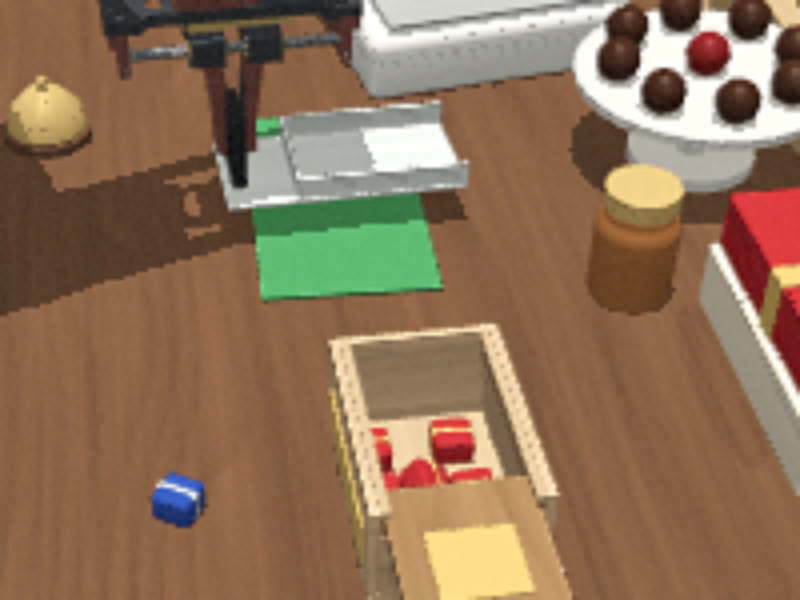

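Side crop: the tray is level over the mat, and reds are in the box at crop px (380,445), (452,440), (418,475), (472,478) and (388,480). I set it down.

Request:
servo_tool(plan=[0, 0, -15, 0, 0, 0, 0, 0, -24, 0, 0, 0, 0, 0, -29, 0, 0, 0, 0, 0, -30, 0, 0, 0, 0, 0, -30, 0, 0, 0])

```text
t: 28.6
eef_pos: [0.4976, 0.2723, 0.0319]
tcp_rot: [-3.141, 0.0, 1.623]
force: [-2.6, -1.2, 4.1]
width: 0.012
finger_force: 30.0
```

Request:
servo_tool(plan=[0, 0, 0, 0, 0, 0, 0, 0, 0, 0, 0, 0, 0, 0, 0, 0, 0, 0, 0, 0, 30, 0, 0, 0, 0, 0, 80, 0, 0, 0], jaw=45)

```text
t: 29.22
eef_pos: [0.4967, 0.272, 0.1108]
tcp_rot: [-3.137, 0.001, 1.623]
force: [0.6, -0.1, 0.8]
width: 0.0449
finger_force: 0.0
```

Request:
servo_tool(plan=[0, 0, 50, 0, 0, 0, 8, -50, 70, 0, 0, -10, 16, -100, 70, 0, 0, -20, 24, -150, 70, 0, 0, -30, 32, -200, 70, 0, 0, -40])

```text
t: 29.85
eef_pos: [0.5304, 0.0711, 0.1818]
tcp_rot: [3.141, -0.0, 0.92]
force: [0.5, -0.2, 0.5]
width: 0.0448
finger_force: 0.0
```

```bash
python3 - <<'E'
from h import *
np.set_printoptions(precision=4,suppress=True)
s=env.read_state()
print(s["t"],s["eef_pos"],s["tcp_rot"],s["width"],s["force"],s["ft_torque"])
for n in("scene","side"):
  p=env.get_image(n);w=cloud(p);hsv=cv2.cvtColor(p["frame"],cv2.COLOR_RGB2HSV)
  for q in("praline1","tray","blue","candy_jar","ribbon_spool"):
    for d in env.masks_of(p,q): a=w[d["mask"]];print(q,round(d["confidence"],2),np.round(d["bbox"]),np.nanmedian(a,0), np.nanpercentile(a,[2,98],axis=0).tolist() if q=="tray" else "")
  g=(hsv[...,0]>50)&(hsv[...,0]<80)&(hsv[...,1]>120)&(abs(w[...,2])<.015)&(abs(w[...,0]-.57)<.15)&(abs(w[...,1]-.25)<.2)
  print("mat",cv2.minAreaRect((w[g][:,:2]*1000).astype(np.float32)))
  b=(abs(w[...,0]-.587)<.045)&(w[...,1]>-.1)&(w[...,1]<.015)&((hsv[...,0]<8)|(hsv[...,0]>170))&(hsv[...,1]>170)
  print("max red z in box",w[b][:,2].max() if b.any() else None)
cv2.imwrite("pics/s10.png",cv2.resize(p["frame"][100:280,240:440,::-1],(666,600)))
E
```

```text
29.85 [0.5304 0.0711 0.1818] [ 3.1411 -0.0004  0.9199] 0.04482286088537644 [ 0.5135 -0.1921  0.5404] [-0.0275 -0.1014 -0.0168]
praline1 0.64 [319. 220. 329. 229.] [ 0.5632 -0.0212  0.0243] 
praline1 0.52 [221. 191. 233. 198.] [ 0.4152 -0.3188  0.0173] 
tray 0.76 [416. 192. 462. 260.] [0.576  0.2788 0.009 ] [[0.49594633863177223, 0.23317283647528717, 0.004564904816984861], [0.6632396662693749, 0.3237367713089099, 0.06401105231314057]]
blue 0.45 [316. 190. 323. 201.] [ 0.4384 -0.0413  0.0184] 
blue 0.32 [307. 228. 316. 234.] [ 0.5847 -0.0678  0.0367] 
blue 0.16 [385. 261. 410. 300.] [0.7812 0.1361 0.0809] 
candy_jar 0.8 [384. 260. 408. 299.] [0.7808 0.1361 0.0799] 
ribbon_spool 0.58 [235. 258. 258. 287.] [ 0.7312 -0.224   0.0367] 
ribbon_spool 0.26 [414. 194. 461. 259.] [0.576  0.2784 0.0089] 
ribbon_spool 0.19 [318. 221. 330. 232.] [ 0.5628 -0.0209  0.0241] 
mat ((571.9043579101562, 275.539306640625), (239.5261993408203, 132.71961975097656), 88.5445556640625)
max red z in box 0.04589864852696213
praline1 0.61 [270. 321. 286. 341.] [ 0.4074 -0.328   0.02  ] 
praline1 0.5 [346. 204. 359. 216.] [ 0.6032 -0.0292  0.025 ] 
praline1 0.45 [333. 208. 336. 215.] [ 0.5597 -0.0298  0.0262] 
tray 0.73 [296. 134. 357. 159.] [0.5706 0.2739 0.0101] [[0.4887684114615391, 0.22894286684139906, 0.006002800142164299], [0.6577394589921647, 0.32393788032949217, 0.06533320616931143]]
blue 0.59 [279. 222. 291. 234.] [ 0.4317 -0.0513  0.0187] 
blue 0.41 [333. 221. 390. 273.] [ 0.5875 -0.1851  0.0672] 
candy_jar 0.73 [388. 145. 408. 177.] [0.7553 0.1158 0.06  ] 
ribbon_spool 0.7 [409. 255. 445. 292.] [ 0.7161 -0.2366  0.0381] 
mat ((569.373779296875, 271.6734619140625), (242.2740020751953, 128.15283203125), 88.20072937011719)
max red z in box 0.0449457062265064
```

View pics/s10.png

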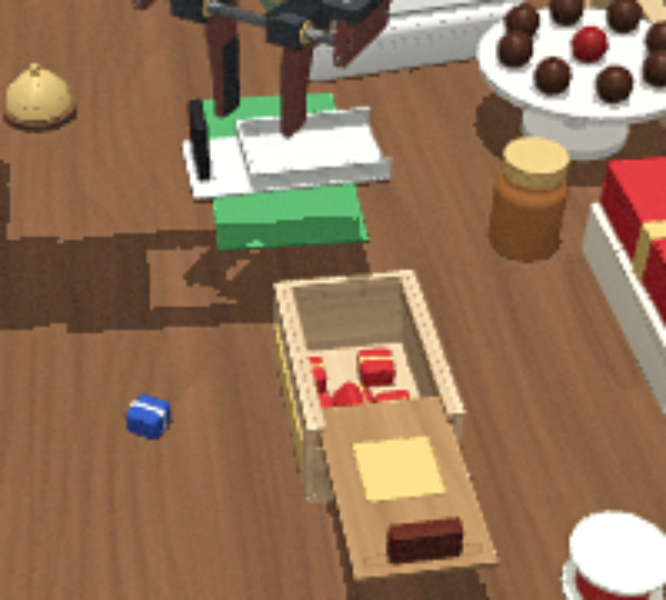

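Side crop: the tray is flat on the mat, five reds are in the box (highest 46 mm, under the 60 mm lid), and blue, jar and spool have not moved. Now I shut the lid.

Request:
servo_tool(plan=[11, -58, 0, 0, 0, -10, 22, -116, 0, 0, 0, -20, 34, -174, 0, 0, 0, -30, 46, -232, 0, 0, 0, -40, 56, -290, 0, 0, 0, -50])

```text
t: 31.08
eef_pos: [0.5867, -0.2189, 0.1817]
tcp_rot: [-3.141, -0.0, 0.048]
force: [0.8, 0.1, -0.6]
width: 0.0452
finger_force: 0.0
```

Request:
servo_tool(plan=[3, -19, 0, 0, 0, -1.7, 3, -19, -50, 0, 0, -1.7, 3, -19, -95, 0, 0, -1.7, 3, -19, -109, 0, 0, -1.7, 3, -19, -109, 0, 0, -1.7])

```text
t: 31.7
eef_pos: [0.5889, -0.2354, 0.0723]
tcp_rot: [-3.14, 0.002, 0.024]
force: [-0.8, -0.1, 0.0]
width: 0.0451
finger_force: 0.0
```

Request:
servo_tool(plan=[0, 0, 0, 0, 0, 0, 0, 0, 0, 0, 0, 0, 0, 0, 0, 0, 0, 0, 0, 0, 0, 0, 0, 0, 0, 0, 0, 0, 0, 0], jaw=0)

```text
t: 32.33
eef_pos: [0.5896, -0.2348, 0.0735]
tcp_rot: [-3.139, -0.001, 0.022]
force: [0.8, 5.6, 4.7]
width: 0.0115
finger_force: 30.0
```

Request:
servo_tool(plan=[0, 10, 0, 0, 0, 0, 0, 30, 0, 0, 0, 0, -1, 50, 0, 0, 0, 0, -1, 70, 0, 0, 0, 0, -2, 85, 0, 0, 0, 0])

```text
t: 32.95
eef_pos: [0.5881, -0.151, 0.0736]
tcp_rot: [3.14, -0.002, 0.023]
force: [0.3, -2.0, 4.0]
width: 0.0115
finger_force: 30.0
```

Request:
servo_tool(plan=[0, 12, 0, 0, 0, 0, 0, 24, 0, 0, 0, 0, 0, 33, 0, 0, 0, 0, 0, 37, 0, 0, 0, 0, 0, 37, 0, 0, 0, 0])

```text
t: 33.58
eef_pos: [0.5875, -0.1147, 0.0735]
tcp_rot: [3.14, -0.001, 0.024]
force: [-2.4, -2.1, 7.7]
width: 0.0118
finger_force: 30.0
```

Request:
servo_tool(plan=[0, 2, 0, 0, 0, 0, 0, 4, 0, 0, 0, 0, 0, 4, 0, 0, 0, 0])

```text
t: 33.95
eef_pos: [0.5876, -0.1146, 0.0736]
tcp_rot: [3.135, -0.001, 0.024]
force: [-3.4, -16.2, 6.3]
width: 0.0119
finger_force: 30.1
```

Hard against the stop at 16 N, with no further motion. I release and retreat straight up.

Request:
servo_tool(plan=[0, -4, 0, 0, 0, 0, 0, -4, 0, 0, 0, 0, 0, -4, 0, 0, 0, 0, 0, -4, 50, 0, 0, 0, 0, -4, 110, 0, 0, 0], jaw=36)

```text
t: 34.58
eef_pos: [0.5858, -0.1135, 0.1823]
tcp_rot: [-3.14, 0.004, 0.023]
force: [1.0, 0.2, -0.2]
width: 0.036
finger_force: 0.0
```

Request:
servo_tool(plan=[-50, -20, 20, 0, 0, 0, -100, -60, 20, 0, 0, 0, -120, -110, 20, 0, 0, 0, -120, -160, 20, 0, 0, 0, -120, -160, 20, 0, 0, 0])

```text
t: 35.2
eef_pos: [0.4673, -0.2774, 0.2028]
tcp_rot: [3.14, -0.001, 0.02]
force: [0.1, 0.5, 0.1]
width: 0.0362
finger_force: 0.0
```

```bash
python3 - <<'E'
from h import *
np.set_printoptions(precision=4,suppress=True)
s=env.read_state()
print(s["t"],s["eef_pos"],s["width"],s["force"])
for n in("scene","side"):
  p=env.get_image(n);w=cloud(p);z=w[...,2]
  m=(z>.083)&(z<.1)&(abs(w[...,0]-.6)<.06)&(abs(w[...,1]+.1)<.1)
  print("grip",m.sum(),cv2.minAreaRect((w[m][:,:2]*1000).astype(np.float32)))
  for q in("praline1","tray","blue","candy_jar","ribbon_spool"):
    for d in env.masks_of(p,q)[:4]: a=w[d["mask"]];print(q,round(d["confidence"],2),np.round(d["bbox"]),np.nanmedian(a,0))
cv2.imwrite("pics/s11.png",cv2.resize(p["frame"][100:390,110:450,::-1],(700,597)))
E
```

```text
35.2 [ 0.4673 -0.2774  0.2028] 0.03624457500611895 [0.0708 0.4901 0.0634]
grip 69 ((591.0624389648438, -113.9400405883789), (44.30824661254883, 10.691070556640625), 1.4399811029434204)
praline1 0.49 [410. 195. 462. 261.] [0.5759 0.2784 0.0089]
tray 0.82 [413. 194. 462. 259.] [0.5736 0.2783 0.0089]
candy_jar 0.74 [385. 260. 410. 300.] [0.7804 0.1361 0.0824]
ribbon_spool 0.77 [231. 256. 259. 289.] [ 0.7297 -0.2243  0.0363]
grip 125 ((586.8023071289062, -116.76005554199219), (14.261914253234863, 43.11991882324219), 85.61400604248047)
praline1 0.81 [272. 324. 288. 343.] [ 0.409  -0.3284  0.0198]
tray 0.72 [331. 134. 358. 158.] [0.6238 0.2811 0.01  ]
blue 0.38 [278. 220. 282. 231.] [ 0.4244 -0.0507  0.0189]
candy_jar 0.64 [386. 142. 410. 178.] [0.7553 0.1157 0.0602]
ribbon_spool 0.7 [409. 255. 443. 292.] [ 0.7168 -0.2358  0.038 ]
```

View pics/s11.png

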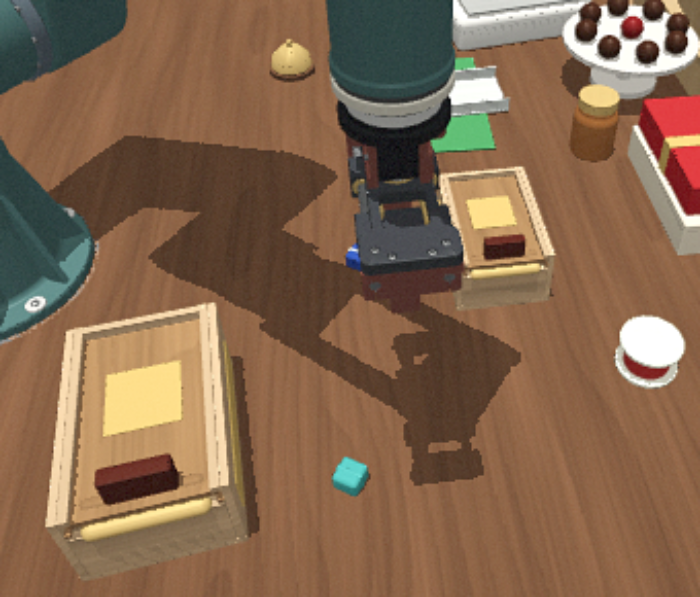

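The side crop shows the lid shut, with the grip back at its starting spot at crop px (504,246). The tray is on the mat and no red praline is left on the counter.

```bash
python3 -c "
from station import env
print(env.sign_off())"
```

```text
the job is handed in; nothing more can be done
None
```

I handed the job in at about 35 s, but sign-off returned no verdict. By the last pictures and force readings, all five red pralines are in the gift box, the lid is shut hard against its stop, the tray is flat on its mat, and the blue praline, jar and spool were not disturbed.

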